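# Wedge a row of heel blanks tight in the clamping frame

## Robot

A 7-joint arm with a two-finger parallel gripper is mounted at the origin on a cart in front of the work surface, level with it; the furniture and walls round the work are solid. World frame = base frame: x ahead of the robot, y to its left, z up, the work surface at z = 0. Lengths are in m, angles in rad, forces in N, time in s.
With the tool pointing down it reaches from about 0.35 to 0.9 m from the base axis. Payload 8.1 kg.
Tool frame: the origin (TCP) lies at the very end of the fingers, on their centre line; the grasp point (between the pads) lies 19 mm behind it (grip_depth is the distance from the TCP to the grasp point, in m); z points along the fingers, y is the line along which they close (so a half turn about z gives the same grasp; the last joint's range is limited). The gripper opens to 85 mm and grips with 20 to 120 N. Pads are 22 mm wide; open, the fingers measure 114 mm over their backs; the gripper's body (76 mm by 85 mm) begins 54 mm behind the grasp point. The pads swing forward as they close: fully open they stand 13 mm farther back than shut.
Start: joints at [1.13, 0.434, 0.025, 1.573, -0.012, 1.134, -0.075], TCP at [0.207, -0.59, 0.231] pointing down, gripper open.
Joint ranges: [-2.62, 2.62], [-0.44, 2.09], [-1.27, 1.32], [0.08, 2.57], [-1.32, 4.46], [0.12, 2], [-2.74, 2.74]. Speed limits (rad/s): [2.22, 2.22, 3.01, 3.01, 3.14, 3.14, 3.14].

## Interface

Orientations are given as a rotation vector (axis times angle).
In Python, from cell import sense, capture, camera_model, job_done, grip_depth gives the robot as it stands.
- The arm moves only by the tool servo_tool, never from a script. Its argument "targets" is a list that holds one entry, the list of rows, each a list of 7 numbers: the gripper command: -1 is shut, 1 is fully open, values between are in proportion, then the shift along the tool's x, y, z as a fraction of full scale, then the turn, a rotation vector about the tool's x, y, z as a fraction of full scale. A call has 1 to 8 rows; each row shifts and turns the commanded pose from where the row before left it, along the tool's axes as they then stand; what a row does not reach is not made up. Full scale, the value 1, is 0.05 m for a shift and pi/4 rad for a turn. A row lasts 1/10 s, in which the tool goes at most 50 mm and 8.59 degrees, less where a joint would pass 70% of its speed; a pose out of reach is approached as far as the arm can. A call with a number of a shift or a turn outside -1 to 1 is refused whole. A call with a gripper value outside its range is refused whole. The fingers move at their own pace and stop on an object; "force" is the grip in N (left out, the last holds). Time passes only in rows, so rows that do not move let the fingers close. It gives the time, the measured TCP pose, the force, the opening and the grip force at its end, in the units of the state.
- sense(): the state, without advancing time (a new reading comes with each control period).
- capture(name): name is "scene" or "top" or "wrist"; returns (picture, depth): 480x640x3 uint8, red, green, blue; 480x640 float32, m along the optical axis (not along the pixel's ray), 0 where there is no reading.
- camera_model(name): a dict with "mtx" (3x3 intrinsics, pixels), "k1" (the pictures are not rectified: a ray, as slopes to the right and down, at radius r is drawn at 1 + k1 r^2 times it, then the intrinsics apply), "R" (3x3) and "t" (3): a world point X has camera coordinates R X + t; the wrist camera has in their place "mount" (4x4, takes a point from camera to tool coordinates, whose origin is the TCP and whose axes are the flange's). Camera axes: x right, y down, z forward; pixel columns grow to the right and rows downward; lengths in m; the calibration is good to about 2 mm. A picture is of the moment at which its call begins: read the wrist's pose just before it. camera_model takes no time and is no camera call.
- job_done(): hands the job in; it is judged then, once.
The state is a dict: "t": time; "qpos": joint angles; "qvel": joint speeds; "joint_torque": joint torques, N m; "tool_pos": TCP position; "orientation": TCP orientation; "contact_force": force on the tool from outside, world axes, zero at the start; "ft_torque": the same for the moment, N m; "gripper_width": finger opening in m; "gripper_force": force on a finger pad.
Only numpy, scipy, OpenCV 4.12 (cv2) and the standard library are available. Lean on these libraries where they do the work, as an engineer would, in place of code of your own. Each camera call takes 0.05 s, during which the arm holds its last target. There are 200 camera calls.

## Task

Close up the three loose leather heel blanks against the end stop of the clamping frame, then slide the wooden wedge, thin end first, between the last blank and the slanted cheek and drive it in with a firm, steady, level push of 15 to 20 newtons, not much harder or the leather bruises, so that the whole row stays jammed tight when you let go. Keep blanks and wedge flat on the frame, and leave the dye bottle, the red spool and the beeswax where they stand.

Things in the scene. Friction and masses are not known exactly. Their poses are not given: they have to be found in the camera images.
- frame: clamping frame fixed to the table: plywood base, x -42 to 54, y -85 to 140 mm, with a tongue in front of the wedge gap (x -114 to -42, y -70 to 10 mm), all 10 mm thick; green parts on it. Origin on the table under the line of the row; z up; x points from the open front (robot side), where the wedge enters along +x, to the back; y runs along the row from the slanted cheek to the end stop
- cheek_face (a point): point on the fixed green slanted cheek's face towards the row, at frame x 0, y -39.7, z 27 mm; axes like the frame's. The face is the plane y = -39.7 mm + x/6 (frame), x -36 to 32 mm, top at z = 44 mm: the gap narrows to the back with the wedge's own taper. The gap is open at the back: the wedge may stick out there
- rail_mid (a point): middle of the top of the green back rail behind the row, fixed: frame x 29 to 43, y -15 to 138 mm, top at z = 22 mm; axes like the frame's
- end_stop: green end stop 58 (x) x 24 (y) x 36 mm high, fixed on the base at its +y end, axes like the frame's; its place varies by 5 mm along y. Origin at the foot of the face that looks to -y, towards the row, which the row is closed against
- heel_a_mid (a point): centre of heel blank a, next to the end stop: block of stacked tan and brown leather, 56 mm (x) x 42 mm (y, along the row) x 50 mm high, about 0.1 kg, standing loose on the base (centre at z = 35 mm), axes like the frame's. Can be gripped across x (56 mm), above the back rail
- heel_b_mid (a point): centre of heel blank b, the middle one, same size and axes as a
- heel_c_mid (a point): centre of heel blank c, next to the wedge gap, same size and axes as a. The blanks start with gaps between them, leaving too little room at the cheek for the wedge; pushing c some 5 to 14 mm to +y closes the row
- wedge: pale waxed beech wedge lying on the table, 132 mm long (x), 36 mm high, about 0.08 kg. Origin under the middle of its grip tail; x to the thin end. Straight face, to lie on blank c, at y = +10 mm all along. Tail x -20 to 20, y -10 to 10 mm (20 thick); butt at x = -20. Taper x 20 to 112 mm: the -y face slopes from y = -17.3 to -2 mm (1 in 6), thickness 27 to 12 mm
- wedge_grip (a point): centre of the wedge's grip tail, 18 mm over its underside, axes like the wedge's
- wedge_tip (a point): middle of the wedge's thin end (12 mm thick), 18 mm over its underside. With the row closed the wedge first binds with this end at about frame x = 5 to 50 mm, depending on the end stop; driving 6 mm further would squeeze the row by 1 mm; the row is stiff, so once it bites a 15 to 20 N push moves it little. Friction then holds it
- wedge_butt (a point): centre of the flat butt end of the wedge's tail (20 mm wide, 36 mm high), 18 mm over the underside, axes like the wedge's: the place to push when driving it home, level and steadily: a short knock, or force that drags down on it, jams it less. A hand that grips the tail easily draws the wedge loose again as it eases off
- dye_bottle_mid (a point): centre of a small brown bottle, 39 mm diameter, 86 mm high, standing on the table: leave alone
- red_spool_mid (a point): centre of a spool of red thread, 46 mm diameter, 60 mm high, standing on the table: leave alone
- wax_block_mid (a point): centre of a yellow lump of beeswax, 37 x 53 x 24 mm, on the table: leave alone

How it is judged:
At the end, for the whole second after the job is handed in: Wedge flat between blank c and cheek (within 0.12 rad, grip below 34 mm), thin end at frame x -15 to 75 mm, at rest and jammed untouched: over 4 N on blank c, 3 N on cheek; blank a over 3 N on end stop. Blanks flat (centre below 39 mm, 0.1 rad) and square to the frame (0.08 rad) (contact force between wedge and heel_c above 4 N and contact force between heel_a and end_stop above 3 N and contact force between wedge and frame above 3 N and x of wedge_tip in the frame of frame between -0.015 and 0.075 m and z of wedge_grip in the frame of frame below 0.034 m and angle between wedge's own z axis and vertical below 0.12 rad and linear speed of wedge below 0.01 m/s and angle between each of heel_a_mid, heel_b_mid, heel_c_mid's own z axis and vertical below 0.1 rad and z of each of heel_a_mid, heel_b_mid, heel_c_mid in the frame of frame below 0.039 m and angle between the x axis of each of heel_a_mid, heel_b_mid, heel_c_mid and the x axis of frame, either way round below 0.08 rad).
It fails at once if the leather is bruised: the wedge squeezes blank c with more than 80 N (contact force between wedge and heel_c above 80 N).
It fails at once if the dye bottle is pushed more than 30 mm or tipped (distance of dye_bottle_mid from where it was at the start of the episode above 0.03 m or angle between dye_bottle_mid's own z axis and vertical above 0.5 rad).
It fails at once if the red spool or the beeswax is pushed more than 30 mm (distance of any of red_spool_mid, wax_block_mid from where it was at the start of the episode above 0.03 m).
It also fails if it takes over 64 s, if anything falls off the work surface, if the arm or the gripper's body presses on something with over 40 N, if the wrist force passes 120 N, or if a joint passes its speed limit or range.

## Working session

There is one attempt and no reset: what is moved stays moved. The work goes in short steps, Python scripts to look and compute and a tool call to move; the robot and the scene stay as the last step left them, time stands still between calls to the robot, and variables do not carry over. Pictures are saved under pics/ and viewed, at most 10 in all, crops included, and the job is handed in when it is done.

Besides the shell and the picture viewer there is one more tool, called as name(argument=value, ...), one argument or row to a line, values as JSON. servo_tool: Moves the arm, as the interface text tells. Shift numbers are shares of 0.05 m and turn numbers shares of pi/4 rad, none past 1 either way. Its arguments: {"type":"object","properties":{"targets":{"type":"array","items":{"type":"array","items":{"type":"array","items":{"type":"number"}}}},"force":{"type":"number"}},"required":["targets"]}

```bash
mkdir -p pics; ls; cat > h.py <<'E'
import numpy as np, cv2
from cell import *
from scipy.spatial.transform import Rotation as Ro
def pts(name, d, m=None):
    m=m or camera_model(name); K=np.array(m["mtx"]); 
    v,u=np.mgrid[0:480,0:640]
    xy=und(m,np.stack([u.ravel(),v.ravel()],1).astype(float)).reshape(480,640,2)
    c=np.dstack([xy[...,0]*d,xy[...,1]*d,d])
    return (c-np.array(m["t"]))@np.array(m["R"])
def und(m,uv):
    K=np.array(m["mtx"]); return cv2.undistortPoints(np.asarray(uv,float).reshape(-1,1,2),K,np.array([m["k1"],0,0,0,0.]))[:,0]
def ray(m,uv,z):
    xy=und(m,uv); R=np.array(m["R"]);t=np.array(m["t"])
    d=np.c_[xy,np.ones(len(xy))]@R; o=-R.T@t
    return o+d*((z-o[2])/d[:,2])[:,None]
E
python3 - <<'E'
from h import *
s=sense();print({k:np.round(v,3) for k,v in s.items()},grip_depth)
for n in("top","scene"):
    p,d=capture(n);np.savez(n+".npz",p=p,d=d);cv2.imwrite(f"pics/{n}.png",p[...,::-1]);m=camera_model(n)
    print(n,m["mtx"],m["k1"],-np.array(m["R"]).T@np.array(m["t"]),np.round(m["R"],2))
E
```

```text
pics
{'t': np.float64(0.0), 'qpos': array([ 1.13 ,  0.435,  0.025,  1.574, -0.012,  1.134, -0.075]), 'qvel': array([-0.002,  0.001,  0.001,  0.   , -0.   ,  0.001, -0.   ]), 'joint_torque': array([-0.0000e+00, -6.7046e+01,  1.0260e+00, -3.1621e+01,  1.6000e-02,
        1.3000e-02, -0.0000e+00]), 'tool_pos': array([ 0.207, -0.589,  0.231]), 'orientation': array([-3.095e+00, -5.280e-01,  1.000e-03]), 'contact_force': array([ 0.405, -0.05 ,  0.75 ]), 'ft_torque': array([-0.037, -0.015,  0.046]), 'gripper_force': np.float64(0.0), 'gripper_width': np.float64(0.085)} 0.0187
top [[600.41523661   0.         318.65115372]
 [  0.         600.41523661 249.59711669]
 [  0.           0.           1.        ]] -0.05296973747530851 [ 0.42314026 -0.01488827  1.19244657] [[-0.01 -1.   -0.02]
 [-0.99  0.02 -0.12]
 [ 0.12  0.02 -0.99]]
scene [[464.65532937   0.         319.31550308]
 [  0.         464.65532937 241.42958957]
 [  0.           0.           1.        ]] -0.1067852781513944 [0.18431777 0.52078626 0.61719429] [[-0.8  -0.6   0.01]
 [-0.39  0.51 -0.77]
 [ 0.46 -0.61 -0.64]]
```

View pics/top.png

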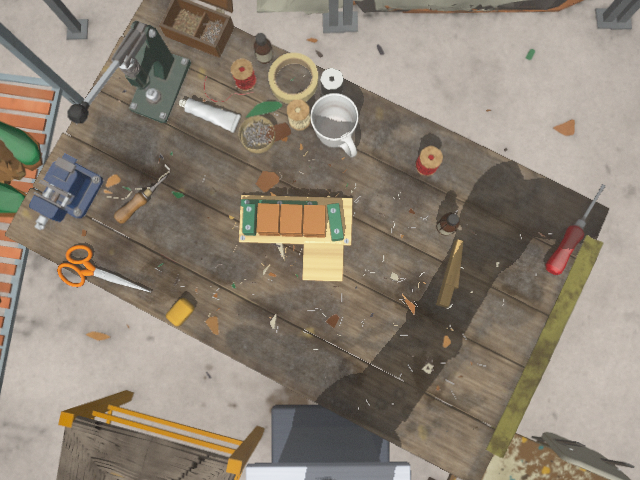

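View pics/scene.png

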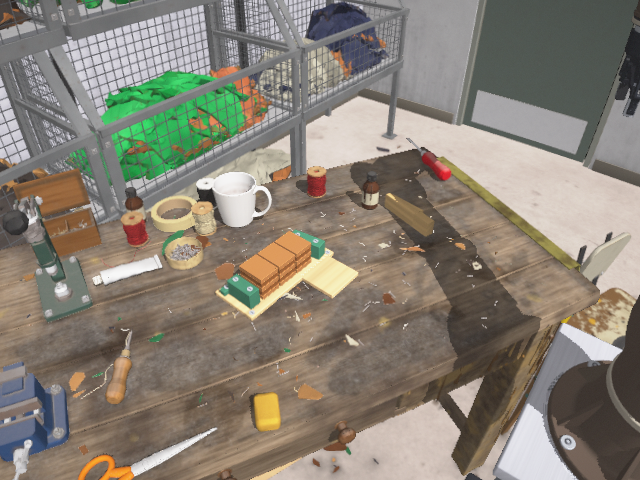

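The top view shows the frame around (296,222) with its tongue pointing down, and the wedge at (452,273) in shadow. The bottle is at (448,222), the spool at (429,160) and the wax at (180,312). Next I'll get poses from the depth.

```bash
cat > m1.py <<'E'
from h import *
z=np.load("top.npz");p,d=z["p"],z["d"];m=camera_model("top");W=pts("top",d)
def rep(n,u0,u1,v0,v1,f):
    k=np.zeros((480,640),bool);k[v0:v1,u0:u1]=1;k&=f&(d>0)
    nl,l,st,_=cv2.connectedComponentsWithStats(k.astype(np.uint8));
    i=1+np.argmax(st[1:,4]);k=l==i;P=W[k]
    r=cv2.minAreaRect((P[:,:2]*1000).astype(np.float32));
    print(n,k.sum(),"med z",np.round(np.median(P[:,2]),4),"ctr",np.round(r[0],1),"size",np.round(r[1],1),"ang",round(r[2],2));print(np.round(cv2.boxPoints(r),1).tolist());return k
H=W[...,2]; hsv=cv2.cvtColor(p,cv2.COLOR_RGB2HSV)
print("table z",np.median(H[300:330,200:300]))
k=rep("wedge",425,480,232,315,(H>.025)&(H<.05))
v,u=np.nonzero(k)
for r in range(v.min(),v.max()+1,6):
    q=W[r,k[r]]; print(r,u[v==r].min(),u[v==r].max(),np.round(q[[0,-1],:2]*1000,1).tolist(),round(np.median(q[:,2])*1000,1))
rep("heels",235,360,190,250,(H>.05)&(H<.07))
rep("base",230,365,185,290,(H>.005))
rep("tongue+base lvl",230,365,185,290,(H>.006)&(H<.015))
g=(hsv[...,0]>65)&(hsv[...,0]<95)&(hsv[...,1]>110)
rep("stop",235,262,190,250,g&(H>.03));rep("cheek",325,350,195,250,g&(H>.03))
rep("bottle",430,470,200,245,H>.02);rep("spool",410,450,140,185,H>.02);rep("wax",160,200,290,330,H>.012)
cv2.imwrite("pics/crop.png",cv2.resize(np.hstack([p[180:300,225:365],p[180:320,360:500][:120]])[...,::-1],None,fx=2.8,fy=2.8,interpolation=cv2.INTER_CUBIC))
E
python3 m1.py
```

```text
table z -0.00032975561704936293
wedge 771 med z 0.0362 ctr [ 514.  -253.3] size [ 28.8 132.3] ang 71.98
[[446.70001220703125, -246.5], [572.5, -287.5], [581.4000244140625, -260.1000061035156], [455.6000061035156, -219.1999969482422]]
239 457 459 [[581.0, -261.3], [580.0, -263.8]] 33.5
245 455 462 [[568.9, -256.3], [568.4, -269.6]] 36.4
251 453 462 [[558.0, -253.4], [556.7, -269.1]] 35.1
257 452 461 [[545.9, -250.3], [545.0, -266.5]] 35.8
263 450 460 [[534.3, -246.0], [533.5, -264.4]] 34.6
269 448 460 [[522.8, -242.0], [521.6, -263.3]] 37.5
275 446 459 [[511.2, -237.6], [510.2, -261.1]] 36.5
281 445 458 [[499.0, -233.6], [498.5, -258.2]] 37.2
287 443 458 [[487.8, -230.3], [487.3, -259.0]] 35.3
293 441 452 [[476.5, -226.5], [475.8, -246.3]] 36.2
299 440 450 [[464.7, -222.8], [464.3, -241.8]] 37.2
305 441 449 [[453.4, -226.1], [453.0, -240.1]] 34.3
heels 1305 med z 0.0602 ctr [624.   83.6] size [87.  56.8] ang 86.99
[[593.4000244140625, 41.599998474121094], [650.0999755859375, 38.599998474121094], [654.7000122070312, 125.5], [598.0, 128.5]]
base 6708 med z 0.0181 ctr [593.5  56.9] size [226.7 168.7] ang 86.87
[[503.0, -51.70000076293945], [671.5, -60.900001525878906], [683.9000244140625, 165.39999389648438], [515.4000244140625, 174.60000610351562]]
tongue+base lvl 3157 med z 0.0103 ctr [593.1  56.3] size [226.1 168.4] ang 87.26
[[503.5, -52.599998474121094], [671.7999877929688, -60.599998474121094], [682.5999755859375, 165.1999969482422], [514.2999877929688, 173.3000030517578]]Traceback (most recent call last):
  File "m1.py", line 19, in <module>
    rep("stop",235,262,190,250,g&(H>.03));rep("cheek",325,350,195,250,g&(H>.03))
    ~~~^^^^^^^^^^^^^^^^^^^^^^^^^^^^^^^^^^
  File "m1.py", line 6, in rep
    i=1+np.argmax(st[1:,4]);k=l==i;P=W[k]
        ~~~~~~~~~^^^^^^^^^^
    return _wrapfunc(a, 'argmax', axis=axis, out=out, **kwds)
    return bound(*args, **kwds)
ValueError: attempt to get argmax of an empty sequence
```

```bash
cat > m2.py <<'E'
exec(open("m1.py").read().split("k=rep(")[0])
o=np.array([621.8,27.6]);a=-.0515;R2=np.array([[np.cos(a),-np.sin(a)],[np.sin(a),np.cos(a)]])
F=(W[...,:2]*1000-o)@R2
box=(slice(190,250),slice(230,360))
k=np.zeros((480,640),bool);k[box]=1
print(hsv[218,250],hsv[222,337],H[218,250],H[222,337])
s=k&(abs(F[...,0])<15)
b=np.arange(-75,140,2.)
for y in b:
    q=s&(F[...,1]>=y)&(F[...,1]<y+2)
    if q.any(): print(int(y),round(np.median(H[q])*1000,1),np.median(p[q],0).astype(int).tolist(),end=" | ")
print()
rep("c",298,330,195,245,(H>.052)&(H<.07))
rep("bottle",430,470,200,245,H>.02);rep("spool",410,450,140,185,H>.02)
E
python3 m2.py
```

```text
table z -0.00032975561704936293
[ 75 102 137] [ 73  93 151] 0.04231807833768474 0.043432124086554766
-75 10.9 [238, 217, 158] | -73 11.0 [233, 209, 151] | -71 10.2 [157, 135, 99] | -69 10.4 [153, 132, 97] | -67 11.3 [151, 133, 98] | -65 41.4 [97, 129, 97] | -63 44.4 [95, 151, 119] | -61 43.9 [95, 151, 118] | -59 44.3 [94, 151, 119] | -57 43.8 [95, 150, 119] | -55 43.9 [95, 150, 118] | -53 44.9 [95, 151, 118] | -51 43.9 [96, 151, 119] | -49 44.2 [96, 151, 118] | -47 44.0 [96, 151, 119] | -45 43.7 [96, 151, 118] | -43 44.3 [95, 149, 118] | -41 43.3 [130, 151, 116] | -39 12.2 [236, 215, 154] | -37 10.2 [231, 207, 149] | -35 9.4 [153, 129, 95] | -33 15.1 [137, 106, 76] | -31 60.9 [203, 143, 91] | -29 60.5 [200, 142, 90] | -27 60.4 [200, 141, 90] | -25 61.6 [200, 142, 91] | -23 60.4 [201, 142, 91] | -21 61.6 [200, 142, 91] | -19 59.9 [200, 142, 90] | -17 61.8 [200, 142, 90] | -15 60.7 [199, 141, 89] | -13 61.1 [199, 140, 89] | -11 59.9 [199, 142, 90] | -9 60.4 [199, 141, 90] | -7 60.1 [200, 141, 89] | -5 60.7 [200, 142, 91] | -3 60.2 [199, 141, 89] | -1 61.8 [199, 141, 90] | 1 61.0 [200, 
[... 1584 characters left out ...]
14, 153] | 139 9.7 [209, 180, 133] | 
c 635 med z 0.0604 ctr [620.2  16.8] size [42. 56.] ang 87.28
[[591.2000122070312, -2.799999952316284], [647.0999755859375, -5.5], [649.0999755859375, 36.400001525878906], [593.2000122070312, 39.099998474121094]]
bottle 378 med z 0.0593 ctr [ 609.  -242.8] size [38.7 35.8] ang 42.03
[[582.5999755859375, -242.5], [606.5999755859375, -269.1000061035156], [635.2999877929688, -243.1999969482422], [611.4000244140625, -216.60000610351562]]
spool 505 med z 0.0596 ctr [ 738.5 -211.4] size [44.5 44.2] ang 75.15
[[711.4000244140625, -227.3000030517578], [754.0999755859375, -238.60000610351562], [765.5, -195.60000610351562], [722.7999877929688, -184.3000030517578]]
```

```bash
cat >> h.py <<'E'
O=np.array([.6218,.0276]);A=-.0515
def f2w(x,y,z): # frame mm -> world m
    c,s=np.cos(A),np.sin(A);return np.array([O[0]+(c*x-s*y)/1e3,O[1]+(s*x+c*y)/1e3,z/1e3])
def w2f(p):
    c,s=np.cos(A),np.sin(A);d=(np.asarray(p)[:2]-O)*1e3;return np.array([c*d[0]+s*d[1],-s*d[0]+c*d[1],p[2]*1e3])
def plan(P,yaw,n,g,dec=2):
    "rows to world P, tool down with tool x at yaw (rad)"
    s=sense();p=np.array(s["tool_pos"]);R=Ro.from_rotvec(s["orientation"]);p0=p.copy()
    T=Ro.from_euler("z",yaw)*Ro.from_euler("x",np.pi)
    v=(R.inv()*T).as_rotvec();R0=R;out=[]
    for i in range(1,n+1):
        sh=np.round(R.inv().apply(p0+(P-p0)*i/n-p)/.05,dec)
        r=np.round((R.inv()*(R0*Ro.from_rotvec(v*i/n))).as_rotvec()/(np.pi/4),dec)
        if abs(r).max()>.19 or abs(sh).max()>1: print("TOO FAST")
        out.append([g]+[float(x) for x in sh]+[float(x) for x in r]);p=p+R.apply(sh*.05);R=R*Ro.from_rotvec(r*np.pi/4)
    for i in range(0,n,8): print(out[i:i+8])
    print("err mm",np.round((p-P)*1e3,1))
E
python3 - <<'E'
from h import *
P=f2w(-1,-11,140);print(P);plan(P,A+np.pi/2,16,1)
E
```

```text
[0.62023508 0.01666606 0.14      ]
[[1, 0.74, -0.54, 0.11, -0.0, -0.0, -0.09], [1, 0.77, -0.49, 0.12, -0.0, -0.0, -0.1], [1, 0.81, -0.43, 0.11, -0.0, -0.0, -0.09], [1, 0.84, -0.37, 0.12, -0.0, -0.0, -0.1], [1, 0.87, -0.3, 0.11, -0.0, -0.0, -0.09], [1, 0.88, -0.24, 0.11, -0.0, -0.0, -0.09], [1, 0.9, -0.18, 0.12, -0.0, -0.0, -0.1], [1, 0.91, -0.1, 0.11, -0.0, -0.0, -0.09]]
[[1, 0.92, -0.05, 0.12, -0.0, -0.0, -0.1], [1, 0.92, 0.04, 0.11, -0.0, -0.0, -0.09], [1, 0.91, 0.09, 0.11, -0.0, -0.0, -0.09], [1, 0.9, 0.16, 0.12, -0.0, -0.0, -0.1], [1, 0.89, 0.23, 0.11, -0.0, -0.0, -0.09], [1, 0.87, 0.29, 0.12, -0.0, -0.0, -0.1], [1, 0.84, 0.36, 0.11, -0.0, -0.0, -0.09], [1, 0.82, 0.42, 0.11, -0.0, -0.0, -0.09]]
err mm [0.1 0.1 0.2]
```

servo_tool(
  targets=[
    [[1,0.74,-0.54,0.11,0,0,-0.09],[1,0.77,-0.49,0.12,0,0,-0.1],[1,0.81,-0.43,0.11,0,0,-0.09],[1,0.84,-0.37,0.12,0,0,-0.1],[1,0.87,-0.3,0.11,0,0,-0.09],[1,0.88,-0.24,0.11,0,0,-0.09],[1,0.9,-0.18,0.12,0,0,-0.1],[1,0.91,-0.1,0.11,0,0,-0.09]],
  ],
)

```text
t: 0.9
tool_pos: [0.4143, -0.2854, 0.1855]
orientation: [-2.808, -1.408, 0.0]
contact_force: [1.1, -0.3, 0.7]
gripper_width: 0.0856
gripper_force: 0.0
```

servo_tool(
  targets=[
    [[1,0.92,-0.05,0.12,0,0,-0.1],[1,0.92,0.04,0.11,0,0,-0.09],[1,0.91,0.09,0.11,0,0,-0.09],[1,0.9,0.16,0.12,0,0,-0.1],[1,0.89,0.23,0.11,0,0,-0.09],[1,0.87,0.29,0.12,0,0,-0.1],[1,0.84,0.36,0.11,0,0,-0.09],[1,0.82,0.42,0.11,0,0,-0.09]],
  ],
)

```text
t: 1.7
tool_pos: [0.6212, 0.0177, 0.1397]
orientation: [-2.279, -2.162, 0.001]
contact_force: [-0.6, 0.2, 0.6]
gripper_width: 0.0851
gripper_force: 0.0
```

```bash
python3 - <<'E'
from h import *
s=sense();print(s["t"],s["tool_pos"],w2f(s["tool_pos"]),s["orientation"],s["contact_force"])
plan(f2w(-1,-11,140),A+np.pi/2,2,1,3)
p,d=capture("wrist");cv2.imwrite("pics/w1.png",p[...,::-1]);print(camera_model("wrist")["mount"])
E
```

```text
1.7 [0.62122637 0.01766718 0.13969619] [-6.15596287e-02 -9.94917938e+00  1.39696191e+02] [-2.27874701e+00 -2.16231664e+00  9.65418722e-04] [-0.63836233  0.247154    0.55185292]
[[1, -0.011, -0.009, -0.003, -0.0, 0.0, -0.001], [1, -0.01, -0.01, -0.003, -0.001, 0.0, -0.0]]
err mm [-0.  0. -0.]
[[-1.34039116e-04 -9.53041892e-01 -3.02838462e-01  7.78482133e-02]
 [ 9.99999562e-01  1.52838133e-04 -9.23595365e-04  4.80396383e-04]
 [ 9.26510340e-04 -3.02838453e-01  9.53041454e-01 -1.42963294e-01]
 [ 0.00000000e+00  0.00000000e+00  0.00000000e+00  1.00000000e+00]]
```

View pics/w1.png

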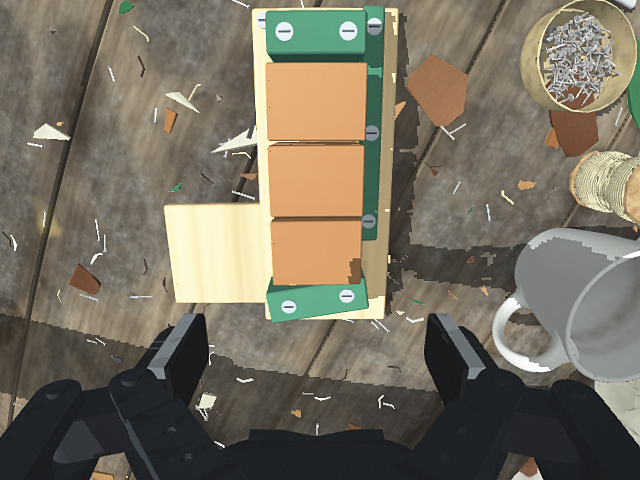

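The wrist view shows the row from a (316,100) to c (316,252), with both fingers clear on either side. I'll check the positions in the frame from the wrist depth.

```bash
cat >> h.py <<'E'
def wristpts():
    s=sense();p,d=capture("wrist");m=dict(camera_model("wrist"));M=np.array(m["mount"])
    T=np.eye(4);T[:3,:3]=Ro.from_rotvec(s["orientation"]).as_matrix();T[:3,3]=s["tool_pos"]
    C=np.linalg.inv(T@M);m["R"]=C[:3,:3];m["t"]=C[:3,3]
    W=pts("wrist",d,m);c,q=np.cos(A),np.sin(A);D=(W[...,:2]-O)*1e3
    return p,d,np.dstack([c*D[...,0]+q*D[...,1],-q*D[...,0]+c*D[...,1],W[...,2]*1e3])
def rects(F,d,zlo,zhi,n,box):
    k=((F[...,2]>zlo)&(F[...,2]<zhi)&(d>0)&(F[...,0]>box[0])&(F[...,0]<box[1])&(F[...,1]>box[2])&(F[...,1]<box[3])).astype(np.uint8)
    nl,l,st,_=cv2.connectedComponentsWithStats(k)
    for i in 1+np.argsort(-st[1:,4])[:n]:
        P=F[l==i];r=cv2.minAreaRect(P[:,:2].astype(np.float32));print("  z%.1f"%np.median(P[:,2]),"ctr",np.round(r[0],1),"size",np.round(r[1],1),"ang %.1f"%r[2])
E
python3 - <<'E'
from h import *
p,d,F=wristpts();b=(-45,45,-90,150)
print("heels");rects(F,d,55,66,3,b);print("cheek/stop");rects(F,d,38,49,2,b);print("base");rects(F,d,7,13,1,(-130,70,-95,150))
E
```

```text
heels
  z60.4 ctr [ 0.3 80.2] size [56.3 42.2] ang 0.4
  z60.4 ctr [ 0.1 35.7] size [55.7 42.1] ang 0.3
  z60.4 ctr [ 0.2 -8.2] size [55.7 42.3] ang 0.7
cheek/stop
  z46.4 ctr [1.000e-01 1.195e+02] size [57.8 24.2] ang 0.6
  z44.3 ctr [  0.8 -48.8] size [69.7 24.7] ang 9.4
base
  z10.4 ctr [-51.7  41.3] size [240.4  98.7] ang 73.3
```

servo_tool(
  targets=[
    [[1,0,-0.01,0.6,0,0,0],[1,0,0,0.6,0,0,0],[1,0,0,0.6,0,0,0],[1,0,0,0.36,0,0,0],[0.2,0,0,0,0,0,0],[-0.2,0,0,0,0,0,0],[-0.2,0,0,0,0,0,0],[-0.2,0,0,0,0,0,0]],
  ],
  force=30,
)

```text
t: 2.6
tool_pos: [0.6209, 0.0163, 0.0336]
orientation: [2.281, 2.158, 0.002]
contact_force: [-0.9, 0.7, -0.2]
gripper_width: 0.0554
gripper_force: 32.4
```

servo_tool(
  targets=[
    [[-0.2,0.03,0,0,0,0,0],[-0.2,0.03,0,0,0,0,0],[-0.2,0.03,0,0,0,0,0],[-0.2,0.03,0,0,0,0,0],[-0.2,0.03,0,0,0,0,0]],
  ],
)

```text
t: 3.1
tool_pos: [0.6211, 0.0236, 0.033]
orientation: [2.281, 2.159, 0.001]
contact_force: [0.5, -2.2, 5.8]
gripper_width: 0.0556
gripper_force: 33.2
```

servo_tool(
  targets=[
    [[-0.2,0.02,0,0,0,0,0],[-0.2,0.02,0,0,0,0,0]],
  ],
)

```text
t: 3.3
tool_pos: [0.6213, 0.0256, 0.0329]
orientation: [2.281, 2.159, 0.001]
contact_force: [0.6, -2.2, 5.4]
gripper_width: 0.0561
gripper_force: 33.2
```

servo_tool(
  targets=[
    [[-0.2,0.02,0,0,0,0,0],[-0.2,0.02,0,0,0,0,0]],
  ],
)

```text
t: 3.5
tool_pos: [0.6214, 0.0272, 0.033]
orientation: [2.281, 2.158, 0.0]
contact_force: [-0.3, -4.3, 6.9]
gripper_width: 0.0553
gripper_force: 33.3
```

servo_tool(
  targets=[
    [[-0.2,0.01,0,0,0,0,0],[-0.2,0.01,0,0,0,0,0]],
  ],
)

```text
t: 3.7
tool_pos: [0.6214, 0.0272, 0.0329]
orientation: [2.281, 2.157, -0.001]
contact_force: [-0.5, -6.5, 7.4]
gripper_width: 0.0553
gripper_force: 33.4
```

servo_tool(
  targets=[
    [[1,0,0,0,0,0,0],[1,0,0,0,0,0,0],[1,0,0,0,0,0,0],[1,0,0,0,0,0,0],[1,0,0,-0.5,0,0,0],[1,0,0,-0.8,0,0,0],[1,-0.2,0,-1,0,0,0],[1,-0.2,0,0,0,0,0]],
  ],
)

```text
t: 4.5
tool_pos: [0.6235, 0.0103, 0.153]
orientation: [2.276, 2.156, 0.014]
contact_force: [0.2, 0.4, -0.4]
gripper_width: 0.0856
gripper_force: 0.0
```

```bash
python3 - <<'E'
from h import *
p,d,F=wristpts();b=(-45,45,-90,150)
print("heels");rects(F,d,55,66,3,b);print("cheek/stop");rects(F,d,38,49,2,b)
# tongue edges: base level pixels x -105..-50
k=(F[...,2]>6)&(F[...,2]<14)&(F[...,0]<-50)&(F[...,0]>-110);y=F[k][:,1];print("tongue y",np.percentile(y,[1,99]))
k=(F[...,2]>6)&(F[...,2]<14);y=F[k][:,0];print("x",np.percentile(y,[.5,99.5]))
s=sense();print(s["tool_pos"],s["contact_force"])
# wedge: origin (471.5,-234.9) yaw -0.312, grip at tail centre
P=np.array([.4715,-.2349,.15]);plan(P,-.312,10,1)
E
```

```text
heels
  z60.4 ctr [ 0.3 44.8] size [126.4  56.3] ang 89.7
cheek/stop
  z46.4 ctr [1.000e-01 1.208e+02] size [58.1 21.6] ang 0.2
  z44.2 ctr [  0.7 -48.4] size [69.6 24.4] ang 9.8
tongue y [-65.87902613  12.14199135]
x [-111.6455597   253.29316669]
[0.62200048 0.00698887 0.1498448 ] [-0.81475868 -2.24126223 -0.53788994]
TOO FAST
TOO FAST
TOO FAST
TOO FAST
TOO FAST
TOO FAST
TOO FAST
TOO FAST
TOO FAST
TOO FAST
[[1, -0.5, -0.27, -0.0, 0.0, -0.0, 0.23], [1, -0.54, -0.18, -0.0, 0.0, -0.0, 0.24], [1, -0.57, -0.08, -0.01, 0.0, -0.0, 0.23], [1, -0.57, 0.03, 0.0, 0.0, -0.0, 0.23], [1, -0.55, 0.13, 0.0, 0.0, -0.0, 0.23], [1, -0.52, 0.23, -0.0, 0.0, -0.01, 0.24], [1, -0.47, 0.32, 0.0, 0.0, 0.0, 0.23], [1, -0.41, 0.4, 0.0, 0.0, 0.0, 0.23]]
[[1, -0.32, 0.47, 0.01, 0.01, 0.0, 0.23], [1, -0.24, 0.52, -0.01, -0.0, 0.0, 0.24]]
err mm [ 0.  -0.2  0.2]
```

```bash
python3 - <<'E'
from h import *
P=np.array([.4715,-.2349,.15]);plan(P,-.312,14,1)
E
```

```text
[[1, -0.36, -0.2, -0.0, 0.0, -0.0, 0.17], [1, -0.38, -0.14, -0.0, 0.0, -0.0, 0.16], [1, -0.39, -0.1, -0.0, 0.0, -0.0, 0.17], [1, -0.41, -0.04, -0.01, 0.0, -0.0, 0.16], [1, -0.4, 0.0, 0.0, 0.0, -0.0, 0.17], [1, -0.41, 0.07, 0.0, 0.0, -0.0, 0.17], [1, -0.39, 0.11, 0.0, 0.0, -0.0, 0.16], [1, -0.37, 0.16, -0.0, 0.0, -0.01, 0.17]]
[[1, -0.35, 0.21, 0.0, 0.0, 0.0, 0.16], [1, -0.32, 0.26, 0.0, 0.0, 0.0, 0.17], [1, -0.28, 0.29, 0.0, 0.0, 0.0, 0.17], [1, -0.24, 0.33, 0.01, 0.01, 0.0, 0.16], [1, -0.2, 0.35, -0.01, -0.0, 0.0, 0.17], [1, -0.15, 0.38, 0.0, -0.0, 0.0, 0.17]]
err mm [-0.2  0.1  0.2]
```

servo_tool(
  targets=[
    [[1,-0.36,-0.2,0,0,0,0.17],[1,-0.38,-0.14,0,0,0,0.16],[1,-0.39,-0.1,0,0,0,0.17],[1,-0.41,-0.04,-0.01,0,0,0.16],[1,-0.4,0,0,0,0,0.17],[1,-0.41,0.07,0,0,0,0.17],[1,-0.39,0.11,0,0,0,0.16],[1,-0.37,0.16,0,0,-0.01,0.17]],
  ],
)

```text
t: 5.35
tool_pos: [0.5325, -0.13, 0.1458]
orientation: [3.055, 0.724, -0.014]
contact_force: [0.6, -0.2, 0.5]
gripper_width: 0.0856
gripper_force: 0.0
```

servo_tool(
  targets=[
    [[1,-0.35,0.21,0,0,0,0.16],[1,-0.32,0.26,0,0,0,0.17],[1,-0.28,0.29,0,0,0,0.17],[1,-0.24,0.33,0.01,0.01,0,0.16],[1,-0.2,0.35,-0.01,0,0,0.17],[1,-0.15,0.38,0,0,0,0.17],[1,0,0,0,0,0,0],[1,0,0,0,0,0,0]],
  ],
)

```text
t: 6.15
tool_pos: [0.469, -0.2328, 0.1467]
orientation: [-3.1, 0.489, 0.013]
contact_force: [0.0, 0.4, -0.5]
gripper_width: 0.0857
gripper_force: 0.0
```

```bash
cat >> h.py <<'E'
def wedge(F,d,zlo=28,zhi=45):
    "fit straight (+y) edge and butt of the wedge top, in frame mm"
    k=((F[...,2]>zlo)&(F[...,2]<zhi)&(d>0)).astype(np.uint8)
    nl,l,st,_=cv2.connectedComponentsWithStats(k);res=[]
    for i in 1+np.argsort(-st[1:,4])[:3]:
        P=F[l==i];r=cv2.minAreaRect(P[:,:2].astype(np.float32));b=cv2.boxPoints(r)
        print("  comp",st[i,4],"z%.1f"%np.median(P[:,2]),"ctr",np.round(r[0],1),"size",np.round(r[1],1),"ang %.2f"%r[2],np.round(b,1).tolist())
E
python3 - <<'E'
from h import *
s=sense();print(s["t"],s["tool_pos"],s["orientation"],w2f(s["tool_pos"]))
p,d,F=wristpts();cv2.imwrite("pics/w2.png",p[...,::-1]);wedge(F,d);np.save("F2.npy",F)
E
```

```text
6.15 [ 0.46900159 -0.23284818  0.14670235] [-3.10030428  0.48931127  0.0134935 ] [-139.18867156 -267.96850482  146.70235029]
  comp 5799 z36.2 ctr [ -91.7 -283.2] size [ 27.2 132. ] ang 74.44 [[-158.89999389648438, -278.6000061035156], [-31.700000762939453, -314.0], [-24.399999618530273, -287.79998779296875], [-151.60000610351562, -252.39999389648438]]
  comp 2605 z32.0 ctr [ -56.  -490.9] size [28.1 58.4] ang 57.33 [[-88.0999984741211, -486.8999938964844], [-39.0, -518.4000244140625], [-23.899999618530273, -494.79998779296875], [-73.0, -463.29998779296875]]
  comp 391 z37.8 ctr [  -7.9 -272.4] size [12.4 36.5] ang 16.57 [[-19.100000381469727, -256.6000061035156], [-8.699999809265137, -291.6000061035156], [3.200000047683716, -288.1000061035156], [-7.199999809265137, -253.10000610351562]]
```

View pics/w2.png

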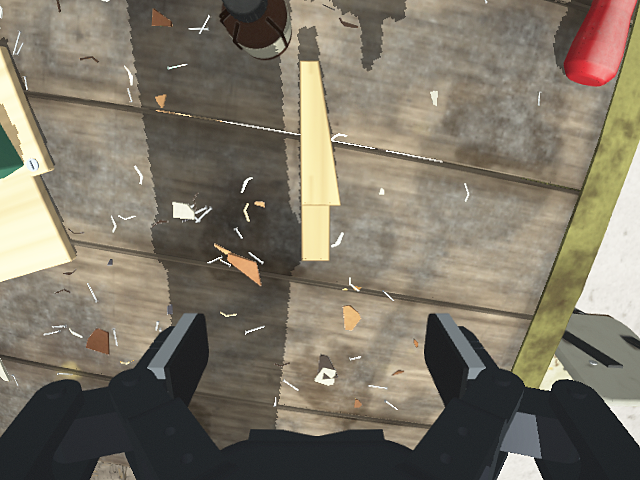

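The wrist view shows the wedge with its thin end up (313,62), butt at (315,260) and straight face on the left. The bottle is at (255,25), clear of the grasp. I'll plan the descent onto the tail.

```bash
python3 - <<'E'
from h import *
plan(f2w(-135,-267.4,8),-.323,4,0.2,3)
E
```

```text
[[0.2, 0.024, -0.003, 0.694, -0.001, 0.003, 0.004], [0.2, 0.022, -0.004, 0.694, -0.0, 0.002, 0.003], [0.2, 0.021, -0.004, 0.694, -0.001, 0.003, 0.004], [0.2, 0.02, -0.005, 0.694, -0.0, 0.003, 0.003]]
err mm [ 0.  0. -0.]
```

servo_tool(
  targets=[
    [[0.3,0.03,0,0.69,0,0.003,0.004],[0.3,0.02,0,0.69,0,0.003,0.004],[0.3,0.02,0,0.69,0,0.003,0.004],[0.3,0.02,-0.01,0.69,0,0.003,0.004],[-0.3,0,0,0,0,0,0],[-1,0,0,0,0,0,0],[-1,0,0,0,0,0,0],[-1,0,0,0,0,0,0]],
  ],
  force=40,
)

```text
t: 7.0
tool_pos: [0.4746, -0.234, 0.0111]
orientation: [-3.099, 0.51, -0.007]
contact_force: [0.1, 1.1, -1.2]
gripper_width: 0.0193
gripper_force: 41.8
```

```bash
python3 - <<'E'
from h import *
s=sense();print(s["t"],s["tool_pos"],s["orientation"],w2f(s["tool_pos"]),s["gripper_width"],s["gripper_force"],s["contact_force"])
E
```

```text
7.0 [ 0.47459801 -0.23395748  0.01108574] [-3.09920492  0.51008607 -0.00742313] [-133.54256482 -268.78824544   11.08574265] 0.019323779107519208 41.78645610809326 [ 0.08295679  1.1289674  -1.2301338 ]
```

servo_tool(
  targets=[
    [[-1,0,0,-0.3,0,0,0],[-1,0,0,-0.6,0,0,0],[-1,0,0,-0.6,0,0,0],[-1,0,0,-0.3,0,0,0]],
  ],
)

```text
t: 7.4
tool_pos: [0.4746, -0.2344, 0.1031]
orientation: [-3.1, 0.511, -0.011]
contact_force: [1.1, 0.0, -1.0]
gripper_width: 0.0192
gripper_force: 41.8
```

```bash
python3 - <<'E'
from h import *
s=sense();print(s["tool_pos"],s["gripper_width"],s["contact_force"])
plan(f2w(-155,-30,70),-.046,8,-1)
E
```

```text
[ 0.47463108 -0.23436977  0.10314541] 0.01920783387381745 [ 1.14256646  0.01894234 -1.02064544]
[[-1, -0.21, -0.56, 0.08, -0.0, -0.0, -0.04], [-1, -0.2, -0.57, 0.08, -0.0, -0.0, -0.05], [-1, -0.18, -0.57, 0.09, -0.0, -0.0, -0.04], [-1, -0.15, -0.58, 0.08, -0.0, -0.0, -0.05], [-1, -0.14, -0.59, 0.08, 0.0, -0.01, -0.04], [-1, -0.11, -0.59, 0.08, -0.0, 0.0, -0.05], [-1, -0.09, -0.59, 0.09, -0.0, 0.0, -0.04], [-1, -0.08, -0.6, 0.08, -0.0, 0.0, -0.05]]
err mm [-0.2  0.2  0. ]
```

servo_tool(
  targets=[
    [[-1,-0.21,-0.56,0.08,0,0,-0.04],[-1,-0.2,-0.57,0.08,0,0,-0.05],[-1,-0.18,-0.57,0.09,0,0,-0.04],[-1,-0.15,-0.58,0.08,0,0,-0.05],[-1,-0.14,-0.59,0.08,0,-0.01,-0.04],[-1,-0.11,-0.59,0.08,0,0,-0.05],[-1,-0.09,-0.59,0.09,0,0,-0.04],[-1,-0.08,-0.6,0.08,0,0,-0.05]],
  ],
)

```text
t: 8.2
tool_pos: [0.4642, 0.0076, 0.0679]
orientation: [-3.139, 0.067, 0.005]
contact_force: [-0.1, 0.0, -0.6]
gripper_width: 0.0192
gripper_force: 41.7
```

servo_tool(
  targets=[
    [[-1,0,0,0,0,0,0],[-1,0,0,0,0,0,0]],
  ],
)

```text
t: 8.4
tool_pos: [0.4641, 0.0069, 0.0677]
orientation: [-3.139, 0.067, 0.007]
contact_force: [-0.5, -0.3, 0.2]
gripper_width: 0.019
gripper_force: 41.8
```

```bash
cat > m3.py <<'E'
from h import *
s=sense();f=w2f(s["tool_pos"]);print(s["t"],"tcp f",f.round(1),s["orientation"].round(3) if hasattr(s["orientation"],"round") else s["orientation"],s["gripper_width"],"F",np.round(s["contact_force"],1))
p,d,F=wristpts();b=(-45,45,-90,150)
cv2.imwrite("pics/w3.png",p[...,::-1])
print("row");rects(F,d,55,66,1,(-45,45,-45,150));print("cheek");rects(F,d,38,49,1,(-45,45,-80,-12))
zt=f[2]-11+36; print("wedge top z",zt);k=F.copy();k[...,2]=np.where((F[...,0]<0)&(abs(F[...,1]+30)<30),F[...,2],0);wedge(k,d,zt-8,zt+8)
E
python3 m3.py
```

```text
8.4 tcp f [-156.4  -28.7   67.7] [-3.139  0.067  0.007] 0.019037812975640105 F [-0.5 -0.3  0.2]
row
cheek
  z43.6 ctr [-32.4 -54.2] size [24.3  6.4] ang 88.6
wedge top z 92.67864057123118
  comp 24927 z93.1 ctr [-112.7  -20.3] size [132.7  45.9] ang 12.32 [[-182.39999389648438, -12.0], [-172.6999969482422, -56.79999923706055], [-43.0, -28.5], [-52.79999923706055, 16.299999237060547]]
  comp 1 z85.3 ctr [-148.7   -5.7] size [0. 0.] ang 0.00 [[-148.6999969482422, -5.699999809265137], [-148.6999969482422, -5.699999809265137], [-148.6999969482422, -5.699999809265137], [-148.6999969482422, -5.699999809265137]]
  comp 1 z100.3 ctr [-145.9  -42.3] size [0. 0.] ang 0.00 [[-145.89999389648438, -42.29999923706055], [-145.89999389648438, -42.29999923706055], [-145.89999389648438, -42.29999923706055], [-145.89999389648438, -42.29999923706055]]
```

View pics/w3.png

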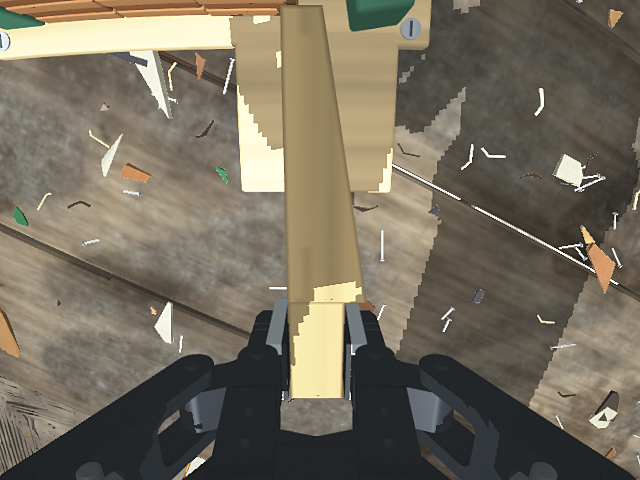

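The wedge is held in line and its tip (303,8) points into the gap. I'll fit its straight edge.

```bash
cat > m4.py <<'E'
from h import *
import sys
p,d,F=wristpts();f=w2f(sense()["tool_pos"]);zt=float(sys.argv[1]) if len(sys.argv)>1 else f[2]+25
L=[]
for v in range(25,285,5):
    k=np.nonzero((abs(F[v,:,2]-zt)<6)&(d[v]>0))[0];k=k[(k>230)&(k<400)]
    if len(k)>10: L.append(F[v,k.min(),:2])
L=np.array(L);c=np.polyfit(L[:,0],L[:,1],1)
for _ in range(2): g=abs(np.polyval(c,L[:,0])-L[:,1])<1.5;c=np.polyfit(L[g,0],L[g,1],1)
print("straight face: slope %.4f  y at tcp x %.1f ; at tip end x=%.1f y %.1f; n %d/%d"%(c[0],np.polyval(c,f[0]),f[0]+110,np.polyval(c,f[0]+110),g.sum(),len(g)),"tcp",f.round(1))
E
python3 m4.py 92.7
```

```text
straight face: slope 0.0138  y at tcp x -19.9 ; at tip end x=-46.4 y -18.4; n 52/52 tcp [-156.4  -30.2   67.5]
```

```bash
python3 - <<'E'
from h import *
plan(f2w(-156,-31.3,24.5),-.050,4,-1,3)
E
```

```text
[[-1, 0.003, 0.006, 0.215, -0.0, 0.001, 0.001], [-1, 0.002, 0.005, 0.215, -0.001, 0.002, 0.002], [-1, 0.002, 0.006, 0.214, -0.0, 0.001, 0.001], [-1, 0.002, 0.006, 0.215, -0.001, 0.002, 0.002]]
err mm [-0. -0.  0.]
```

servo_tool(
  targets=[
    [[-1,0,0.006,0.22,0,0.002,0.002],[-1,0,0.006,0.22,0,0.002,0.002],[-1,0,0.006,0.22,0,0.002,0.002],[-1,0,0.006,0.22,0,0.002,0.002],[-1,0,0,0,0,0,0],[-1,0,0,0,0,0,0]],
  ],
)

```text
t: 9.1
tool_pos: [0.4635, 0.0049, 0.0228]
orientation: [-3.139, 0.08, -0.0]
contact_force: [1.3, 0.5, -0.8]
gripper_width: 0.0195
gripper_force: 41.8
```

```bash
python3 m4.py; python3 - <<'E'
from h import *
s=sense();print(w2f(s["tool_pos"]),s["orientation"],s["contact_force"])
plan(f2w(-112,-31.3,24),-.050,5,-1,3)
E
```

```text
straight face: slope 0.0068  y at tcp x -21.1 ; at tip end x=-46.7 y -20.3; n 52/52 tcp [-156.7  -30.7   23. ]
[-156.71513526  -30.66059962   23.04526152] [-3.13876302e+00  7.99768259e-02 -1.39654205e-03] [ 0.3485185   0.81545041 -0.99899563]
[[-1, 0.179, 0.003, -0.004, -0.0, -0.0, -0.0], [-1, 0.179, 0.002, -0.003, -0.001, -0.0, -0.0], [-1, 0.179, 0.003, -0.004, -0.0, -0.001, -0.001], [-1, 0.178, 0.003, -0.004, -0.001, 0.0, 0.0], [-1, 0.179, 0.003, -0.004, -0.0, -0.0, -0.0]]
err mm [-0. -0.  0.]
```

Aligned as planned: tip end face at y -20.3, about 2 mm clear of c. Sliding in.

servo_tool(
  targets=[
    [[-1,0.18,0,0,0,0,0],[-1,0.18,0,0,0,0,0],[-1,0.18,0,0,0,0,0],[-1,0.18,0,0,0,0,0],[-1,0.18,0,0,0,0,0]],
  ],
)

```text
t: 9.65
tool_pos: [0.5094, 0.0031, 0.0228]
orientation: [-3.139, 0.079, -0.001]
contact_force: [-0.2, 0.3, -0.5]
gripper_width: 0.0192
gripper_force: 41.8
```

servo_tool(
  targets=[
    [[-1,0.08,0,0,0,0,0],[-1,0.08,0,0.02,0,0,0],[-1,0.08,0,0.02,0,0,0]],
  ],
)

```text
t: 9.95
tool_pos: [0.5204, 0.0025, 0.0206]
orientation: [-3.139, 0.079, -0.0]
contact_force: [-0.2, 0.8, 0.9]
gripper_width: 0.0193
gripper_force: 41.9
```

servo_tool(
  targets=[
    [[-1,0.06,0,0,0,0,0],[-1,0.06,0,0,0,0,0],[-1,0.06,0,0,0,0,0]],
  ],
)

```text
t: 10.25
tool_pos: [0.5295, 0.0021, 0.0207]
orientation: [-3.139, 0.079, -0.001]
contact_force: [1.1, 0.9, 0.6]
gripper_width: 0.0196
gripper_force: 41.9
```

servo_tool(
  targets=[
    [[-1,0.04,0,0,0,0,0],[-1,0.04,0,0,0,0,0]],
  ],
)

```text
t: 10.45
tool_pos: [0.5335, 0.0018, 0.0207]
orientation: [-3.139, 0.079, -0.001]
contact_force: [0.3, -0.8, 0.3]
gripper_width: 0.0193
gripper_force: 41.8
```

servo_tool(
  targets=[
    [[-1,0.04,0,0,0,0,0],[-1,0.03,0,0,0,0,0]],
  ],
)

```text
t: 10.65
tool_pos: [0.537, 0.0017, 0.0208]
orientation: [-3.139, 0.079, -0.001]
contact_force: [0.2, -0.6, -0.2]
gripper_width: 0.0192
gripper_force: 41.8
```

servo_tool(
  targets=[
    [[-1,0.03,0,0,0,0,0],[-1,0.03,0,0,0,0,0]],
  ],
)

```text
t: 10.85
tool_pos: [0.5399, 0.0015, 0.0208]
orientation: [-3.139, 0.079, -0.001]
contact_force: [-0.0, 0.1, -0.4]
gripper_width: 0.0192
gripper_force: 41.8
```

servo_tool(
  targets=[
    [[-1,0.03,0,0,0,0,0],[-1,0.03,0,0,0,0,0]],
  ],
)

```text
t: 11.05
tool_pos: [0.5428, 0.0018, 0.0207]
orientation: [-3.138, 0.078, -0.0]
contact_force: [-1.4, 1.7, 0.1]
gripper_width: 0.0194
gripper_force: 41.9
```

servo_tool(
  targets=[
    [[-1,0.02,0,0,0,0,0],[-1,0.02,0,0,0,0,0]],
  ],
)

```text
t: 11.25
tool_pos: [0.5447, 0.0019, 0.0207]
orientation: [-3.138, 0.078, -0.0]
contact_force: [-1.4, 3.8, 0.1]
gripper_width: 0.0194
gripper_force: 41.9
```

servo_tool(
  targets=[
    [[-1,0.02,-0.01,0,0,0,0],[-1,0.02,-0.01,0,0,0,0]],
  ],
)

```text
t: 11.45
tool_pos: [0.5469, 0.0022, 0.0207]
orientation: [-3.139, 0.079, -0.001]
contact_force: [-0.6, 0.7, 0.4]
gripper_width: 0.0195
gripper_force: 41.9
```

servo_tool(
  targets=[
    [[-1,0.02,-0.01,0,0,0,0],[-1,0.02,-0.01,0,0,0,0]],
  ],
)

```text
t: 11.65
tool_pos: [0.5484, 0.0024, 0.0207]
orientation: [-3.139, 0.08, 0.001]
contact_force: [-4.3, -1.7, 1.5]
gripper_width: 0.0193
gripper_force: 42.3
```

servo_tool(
  targets=[
    [[-1,0.02,0,0,0,0,0],[-1,0.02,0,0,0,0,0]],
  ],
)

```text
t: 11.85
tool_pos: [0.5484, 0.0024, 0.0205]
orientation: [-3.14, 0.079, 0.006]
contact_force: [-12.1, -0.5, 9.3]
gripper_width: 0.0192
gripper_force: 43.2
```

servo_tool(
  targets=[
    [[-0.3,0,0,0,0,0,0],[-0.3,0,0,0,0,0,0],[-0.3,0,0,-0.1,0,0,0],[-0.3,0,0,-0.4,0,0,0],[-0.3,0,0,-0.5,0,0,0],[-0.3,-0.5,0,0,0,0,0],[-1,-0.6,0,0,0,0,0],[-1,0,0,0,0,0,0]],
  ],
)

```text
t: 12.65
tool_pos: [0.4923, 0.0055, 0.071]
orientation: [-3.139, 0.079, 0.004]
contact_force: [0.2, -0.5, -0.8]
gripper_width: 0.0015
gripper_force: 0.0
```

```bash
python3 - <<'E'
from h import *
s=sense();f=w2f(s["tool_pos"]);print(s["t"],f,s["orientation"],s["gripper_width"],s["contact_force"])
p,d,F=wristpts();cv2.imwrite("pics/w4.png",p[...,::-1])
print("row");rects(F,d,55,66,2,(-45,45,-45,150))
k=F.copy();k[...,2]=np.where((F[...,0]<20)&(F[...,0]>f[0]+15)&(abs(F[...,1]+28)<22)&((F[...,0]<-45)|(F[...,1]>-34)),F[...,2],0);wedge(k,d,43.5,50)
E
```

```text
12.65 [-128.15152906  -28.76004087   70.96517373] [-3.139171    0.07863345  0.00350038] 0.0014636914614194402 [ 0.19705589 -0.53292719 -0.75833034]
row
  z60.4 ctr [-14.1  41.4] size [120.1  28.6] ang 89.3
  comp 9482 z46.3 ctr [-47.2 -31.9] size [91.4 27. ] ang 0.35 [[-93.0, -18.700000762939453], [-92.80000305175781, -45.70000076293945], [-1.399999976158142, -45.099998474121094], [-1.600000023841858, -18.200000762939453]]
  comp 19 z44.3 ctr [-27.5  -9.8] size [7.2 0.4] ang 89.69 [[-27.700000762939453, -13.399999618530273], [-27.299999237060547, -13.399999618530273], [-27.299999237060547, -6.199999809265137], [-27.700000762939453, -6.199999809265137]]
  comp 10 z44.4 ctr [-27.1 -16.1] size [0.8 3.9] ang 16.12 [[-28.100000381469727, -14.300000190734863], [-27.0, -18.100000381469727], [-26.200000762939453, -17.899999618530273], [-27.299999237060547, -14.100000381469727]]
```

View pics/w4.png

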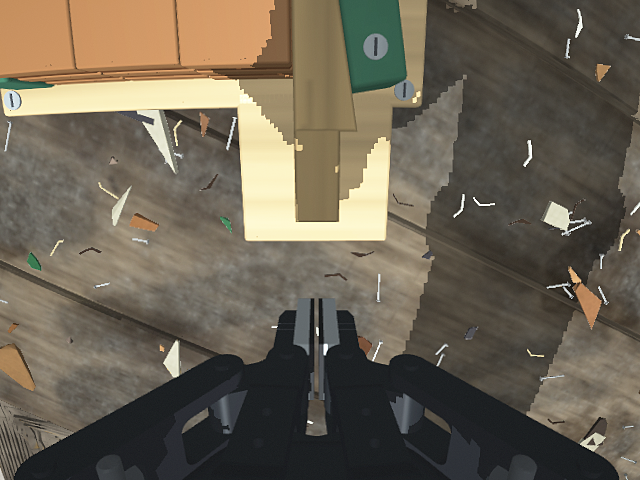

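The wedge sits flush on c with its butt at (317,221), and the fingers are shut behind it and in line. Lowering to butt height, then pushing.

servo_tool(
  targets=[
    [[-1,-0.1,0,0.4,0,0,0],[-1,0,0,0.4,0,0,0],[-1,0,0,0.3,0,0,0],[-1,0.1,0,0,0,0,0],[-1,0.15,0,0,0,0,0],[-1,0.1,0,0,0,0,0]],
  ],
  force=60,
)

```text
t: 13.3
tool_pos: [0.5108, 0.0051, 0.0167]
orientation: [-3.138, 0.079, -0.005]
contact_force: [0.4, -0.2, 0.4]
gripper_width: 0.0001
gripper_force: 0.0
```

servo_tool(
  targets=[
    [[-1,0.06,0,0,0,0,0],[-1,0.04,0,0,0,0,0]],
  ],
)

```text
t: 13.5
tool_pos: [0.5145, 0.0048, 0.0163]
orientation: [-3.139, 0.079, -0.003]
contact_force: [-0.1, -0.2, 0.7]
gripper_width: 0.0001
gripper_force: 0.0
```

servo_tool(
  targets=[
    [[-1,0.03,0,0,0,0,0],[-1,0.02,0,0,0,0,0]],
  ],
)

```text
t: 13.7
tool_pos: [0.5161, 0.0047, 0.0159]
orientation: [-3.139, 0.079, -0.001]
contact_force: [-0.7, -0.1, -0.4]
gripper_width: 0.0002
gripper_force: 0.0
```

servo_tool(
  targets=[
    [[-1,0.02,0,0,0,0,0],[-1,0.02,0,0,0,0,0]],
  ],
)

```text
t: 13.9
tool_pos: [0.5163, 0.0047, 0.0154]
orientation: [-3.139, 0.079, 0.004]
contact_force: [-7.8, 0.4, 2.9]
gripper_width: -0.0001
gripper_force: 3.6
```

servo_tool(
  targets=[
    [[-1,0.02,0,0,0,0,0],[-1,0.02,0,0,0,0,0]],
  ],
)

```text
t: 14.1
tool_pos: [0.5162, 0.0046, 0.015]
orientation: [-3.139, 0.078, 0.01]
contact_force: [-13.1, 1.3, 5.7]
gripper_width: -0.0
gripper_force: 6.1
```

servo_tool(
  targets=[
    [[-1,0.01,0,-0.02,0,0,0],[-1,0.01,0,-0.01,0,0,0]],
  ],
)

```text
t: 14.3
tool_pos: [0.5164, 0.0046, 0.0159]
orientation: [-3.139, 0.078, 0.012]
contact_force: [-10.5, 1.4, -4.0]
gripper_width: -0.0
gripper_force: 5.1
```

servo_tool(
  targets=[
    [[-1,0.01,0,-0.01,0,0,0],[-1,0,0,0,0,0,0]],
  ],
)

```text
t: 14.5
tool_pos: [0.5164, 0.0046, 0.0161]
orientation: [-3.139, 0.078, 0.014]
contact_force: [-10.5, 1.7, -2.7]
gripper_width: -0.0
gripper_force: 5.3
```

servo_tool(
  targets=[
    [[-1,0.02,0,0,0,0,0],[-1,0.02,0,0,0,0,0]],
  ],
)

```text
t: 14.7
tool_pos: [0.5164, 0.0046, 0.016]
orientation: [-3.14, 0.078, 0.019]
contact_force: [-19.1, 1.4, 4.6]
gripper_width: 0.0003
gripper_force: 9.5
```

servo_tool(
  targets=[
    [[-1,0.02,0,-0.01,0,0,0],[-1,0,0,0,0,0,0]],
  ],
)

```text
t: 14.9
tool_pos: [0.5164, 0.0045, 0.016]
orientation: [-3.14, 0.077, 0.022]
contact_force: [-17.7, 2.8, 1.6]
gripper_width: 0.0003
gripper_force: 9.2
```

servo_tool(
  targets=[
    [[-1,0.01,0,-0.005,0,0,0],[-1,0,0,0,0,0,0],[-1,0,0,0,0,0,0],[-1,0,0,0,0,0,0],[-1,0,0,0,0,0,0],[-1,0,0,0,0,0,0]],
  ],
)

```text
t: 15.5
tool_pos: [0.5164, 0.0046, 0.016]
orientation: [-3.14, 0.077, 0.024]
contact_force: [-19.1, 2.7, 0.2]
gripper_width: -0.0
gripper_force: 9.5
```

Steady at 19 N and level. Backing off gently and lifting clear.

servo_tool(
  targets=[
    [[-1,-0.04,0,0,0,0,0],[-1,-0.06,0,0,0,0,0],[-1,-0.1,0,0,0,0,0],[-1,-0.3,0,0,0,0,0],[-1,-0.3,0,-0.3,0,0,0],[-1,0,0,-0.8,0,0,0],[-1,0,0,-0.4,0,0,0],[-1,0,0,0,0,0,0]],
  ],
)

```text
t: 16.3
tool_pos: [0.4877, 0.0063, 0.0966]
orientation: [-3.138, 0.079, -0.012]
contact_force: [0.5, 0.5, -0.4]
gripper_width: -0.0002
gripper_force: 0.0
```

```bash
python3 - <<'E'
from h import *
s=sense();f=w2f(s["tool_pos"]);print(s["t"],f,s["contact_force"])
p,d,F=wristpts();cv2.imwrite("pics/w5.png",p[...,::-1])
print("row");rects(F,d,55,66,2,(-45,45,-45,150))
k=F.copy();k[...,2]=np.where((F[...,0]<20)&(abs(F[...,1]+28)<22)&((F[...,0]<-45)|(F[...,1]>-34)),F[...,2],0);wedge(k,d,43.5,50)
p,d=capture("top");cv2.imwrite("pics/top2.png",cv2.resize(p[180:300,220:500][...,::-1],None,fx=2.8,fy=2.8,interpolation=cv2.INTER_CUBIC))
E
```

```text
16.3 [-132.81008875  -28.16289847   96.60014009] [ 0.53818305  0.45315577 -0.38245211]
row
  z60.4 ctr [-12.8  44.8] size [126.9  32.2] ang 89.0
  comp 7412 z47.0 ctr [-44.9 -31.9] size [94.4 26.7] ang 0.44 [[-92.19999694824219, -18.899999618530273], [-92.0, -45.599998474121094], [2.4000000953674316, -44.900001525878906], [2.200000047683716, -18.200000762939453]]
  comp 33 z46.2 ctr [-27.5 -12. ] size [ 0.8 11.3] ang 2.96 [[-28.100000381469727, -6.400000095367432], [-27.600000381469727, -17.600000381469727], [-26.799999237060547, -17.600000381469727], [-27.399999618530273, -6.300000190734863]]
```

View pics/w5.png

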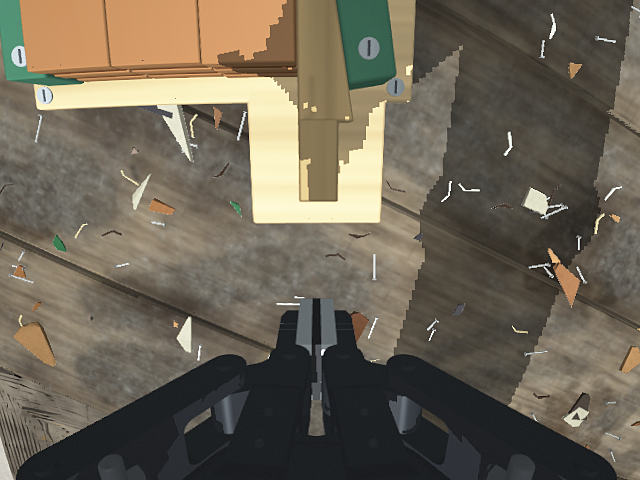

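The wedge butt is at (318,200), flat and in line, and the row is closed with no gaps. The measured butt position (x -92 mm) shows it did not slip back when I let go.

```bash
python3 -c "from cell import *;print(job_done())"
```

```text
the job is handed in; nothing more can be done
None
```

The job is handed in: the row is closed against the end stop and the wedge was driven in with a level push of about 19 N, staying put when I let go. I didn't measure the jam force itself, and the hand-in reported no verdict.

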